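Centre a tin on the check scale and record its weight

TASK

The low yellow tin on the check scale stands too far to the right of its mark, as the robot sees it: centre it with light taps on its side (never more than about 8 N), first from the right and then back from the left, again as needed, until, left alone, it rests upright and wholly inside the blue ring with white showing all round. Only then press the green button of the weighing terminal fully down and let it go; leave everything else where it stands.

Things in the scene. Friction and masses are not known exactly. Their poses are not given: they have to be found in the camera images.
- tin_mid (a point): centre (half-way up) of the low yellow tin that stands on the scale platen: a closed upright metal cylinder 100 mm in diameter and 58 mm high, 0.4 to 0.65 kg (too wide to grasp); it slides on the platen at a sideways push of roughly 2 to 5 N
- ring_centre (a point): point fixed to the scale's housing, at the height of the platen's top (70 mm above the table), where the centre of the blue ring lies when nothing pushes the platen; it does not follow the platen. The ring painted on the white square platen (250 x 250 x 14 mm) is 109 mm inside and 131 mm outside in diameter. x and y axes are parallel to the platen's sides; y points to the scale's left side, and the tin starts off towards -y
- record_top (a point): centre of the top face of the green push button, 30 mm in diameter, in a black housing on the grey weighing terminal (150 x 110 x 50 mm high; it stands to the left or to the right of the scale); pressed straight down, travel 6 mm, fully down at about 4 N
- record (a joint): travel of the green button in m: 0 is up, 0.006 is fully down; it springs back
- pan: open aluminium canister without handles, 110 mm in diameter at the rim, 100 mm high, origin under its centre; stands on the other side of the scale from the terminal; leave it
- tin_red: low red tin, 100 mm in diameter, 58 mm high, origin under its centre, at the left of the table; leave it
- tin_big: tall yellow tin, 104 mm in diameter, 115 mm high, origin under its centre, at the right of the table; leave it
- sauce: red sauce bottle, 60 mm in diameter, 170 mm high, origin under its centre, at the left, near the robot; leave it
- jar: amber jar, 74 mm in diameter, 100 mm high, origin under its centre, at the right, near the robot; leave it
- tin: the same low yellow tin, origin under its centre, z axis along its own axis (upright is z up)
- scale: the check scale, origin under its centre. Its platen floats sideways on soft self-centring mounts (250 N per m any way, 25 mm free travel along x and y): a push on the tin first carries tin and platen along together, then the tin slides on the platen; when the push is taken away the platen returns to its place within half a second, carrying the tin back with it

How it is judged:
By the outcome, as a careful person would: the job done as asked, in the order asked, and still so for the second after the job is handed in, with the robot touching nothing.
It also fails if it takes over 67 s, if anything falls off the work surface, if the arm or the gripper's body presses on something with over 40 N, if the wrist force passes 120 N, or if a joint passes its speed limit or range.

ROBOT

A 6-joint arm with a two-finger parallel gripper is mounted at the origin on the work surface. World frame = base frame: x ahead of the robot, y to its left, z up, the work surface at z = 0. Lengths are in m, angles in rad, forces in N, time in s.
With the tool pointing down it reaches from about 0.375 to 0.825 m from the base axis. Payload 5.5 kg.
Tool frame: the origin (TCP) lies at the very end of the fingers, on their centre line; the grasp point (between the pads) lies 19 mm behind it; z points along the fingers, y is the direction in which the jaws open and shut (so a half turn about z gives the same grasp; the last joint's range is limited). The gripper opens to 85 mm and grips with 20 to 120 N. Pads are 22 mm wide; open, the fingers measure 114 mm over their backs; the gripper's body (76 mm by 85 mm) begins 54 mm behind the grasp point. The pads swing forward as they close: fully open they stand 13 mm farther back than shut.
Start: joints at [-1.184, 0.314, -0.047, 1.21, 0, 1.571], TCP at [0.226, -0.556, 0.231] pointing down, gripper open.
Joint ranges: [-2.67, 2.67], [-0.69, 1.73], [-1.03, 1.25], [-2.08, 2.16], [-1.42, 1.45], [-3.14, 3.14]. Speed limits (rad/s): [2.39, 2.39, 3.01, 3.14, 3.14, 3.14].

INTERFACE

Orientations are given as a unit quaternion [w, x, y, z].
In Python, from rig import * gives the robot as it stands.
- The arm moves only by the tool jog_arm, never from a script. Its argument "series" is a list that holds one entry, the list of rows, each a list of 7 numbers: the shift along the tool's x, y, z in cm, then the turn, a rotation vector about the tool's x, y, z in rad, then the opening, from 0 (shut) to 1 (fully open). A call has 1 to 12 rows; each row shifts and turns the commanded pose from where the row before left it, along the tool's axes as they then stand; what a row does not reach is not made up. A row lasts 1/8 s, in which the tool goes at most 62.5 mm and 10.7 degrees, less where a joint would pass 70% of its speed; a pose out of reach is approached as far as the arm can. A call is refused whole if a number of a shift passes 6.25 or a number of a turn 0.188, either way. A call with a gripper value outside its range is refused whole. The fingers move at their own pace and stop on an object; "newtons" is the grip in N (left out, the last holds). Time passes only in rows, so rows that do not move let the fingers close. It gives the time, the measured TCP pose, the force and the opening at its end, in the units of the state.
- state(): the state, without advancing time (a new reading comes with each control period).
- get_image(name): name is "scene" or "side" or "wrist"; returns the picture (480x640x3 uint8, blue, green, red); there is no depth.
- camera_info(name): a dict with "fx", "fy", "cx", "cy" (pixels), "k1" (the pictures are not rectified: a ray, as slopes to the right and down, at radius r is drawn at 1 + k1 r^2 times it, then the intrinsics apply), "R" (3x3) and "t" (3): a world point X has camera coordinates R X + t. Camera axes: x right, y down, z forward; pixel columns grow to the right and rows downward; lengths in m; the calibration is good to about 2 mm. A picture is of the moment at which its call begins: read the wrist's pose just before it. camera_info takes no time and is no camera call; for the wrist camera it gives the pose at the moment of the call.
- sign_off(): hands the job in, once; it reports no verdict.
The state is a dict: "time": time; "joint_positions": joint angles; "qd": joint speeds; "joint_efforts": joint torques, N m; "ee_pos": TCP position; "orientation": TCP orientation; "contact_force": force on the tool from outside, world axes, zero at the start; "wrist_torque": the same for the moment, N m; "grip_width": finger opening in m.
Only numpy, scipy, OpenCV 4.12 (cv2) and the standard library are available. Lean on these libraries where they do the work, as an engineer would, in place of code of your own. Each camera call takes 0.05 s, during which the arm holds its last target.

## Working session

There is one attempt and no reset: what is moved stays moved. The work goes in short steps, Python scripts to look and compute and a tool call to move; the robot and the scene stay as the last step left them, time stands still between calls to the robot, and variables do not carry over. Pictures are saved under pics/ and viewed, and the job is handed in when it is done.

Besides the shell and the picture viewer there is one more tool, called after ">>>" as a command line: name --argument value ..., lists and objects as JSON in quotes. jog_arm: Moves the arm, as the interface text tells. Its arguments: {"type":"object","properties":{"series":{"type":"array","items":{"type":"array","items":{"type":"array","items":{"type":"number"}}}},"newtons":{"type":"number"}},"required":["series"]}

```bash
ls; mkdir -p pics
python3 - <<'E'
from rig import *
import cv2
print(state())
for n in ("scene","side","wrist"):
    i=camera_info(n); print(n,i)
    cv2.imwrite(f"pics/{n}0.png",get_image(n))
E
```

```text
pics
{'time': 0.0, 'joint_positions': array([-1.18404399e+00,  3.14253523e-01, -4.80378594e-02,  1.21020822e+00,
       -1.83799267e-05,  1.57081682e+00]), 'qd': array([-1.05404140e-03, -7.62743103e-04, -7.17766099e-04, -7.89998354e-05,
        6.61197366e-05, -4.93812894e-04]), 'joint_efforts': array([-2.97177962e-07, -5.39585567e+01,  3.39750445e+01,  1.91403867e-02,
        1.98077960e-04,  5.53936673e-06]), 'ee_pos': array([ 0.22609189, -0.55516497,  0.23043615]), 'orientation': array([-8.33995548e-04,  9.81362632e-01,  1.92163104e-01, -1.72689045e-04]), 'contact_force': array([ 0.36689448,  0.28073582, -0.97066599]), 'wrist_torque': array([ 0.04382246, -0.03319651, -0.02098533]), 'grip_width': 0.0853478088892079}
scene {'fx': 547.5099560541535, 'fy': 547.5099560541535, 'cx': 332.03404775230706, 'cy': 237.72449207510184, 'k1': -0.019538411024358996, 'R': array([[ 0.12912673,  0.99161707,  0.00467606],
       [ 0.8428331 , -0.10726543, -0.527377  ],
       [-0.52245445,  0.07203961, -0.84961852]]), 't': array([-0.06530866, -0.33474765,  1.62058585])}
side {'fx': 478.9758308285227, 'fy': 478.9758308285227, 'cx': 315.9120542753189, 'cy': 238.54243085499652, 'k1': -0.06789899692149856, 'R': array([[-0.99636096, -0.08180073, -0.02394722],
       [-0.02414703,  0.54034988, -0.84109389],
       [ 0.08174198, -0.83745486, -0.54035877]]), 't': array([0.45418941, 0.08532799, 1.21777744])}
wrist {'fx': 385.60366610173764, 'fy': 385.60366610173764, 'cx': 318.5950345440195, 'cy': 241.8089478750932, 'k1': -0.06216106174009558, 'R': array([[ 0.37861775, -0.92555076, -0.00209546],
       [-0.89440119, -0.36645587,  0.25643052],
       [-0.23810735, -0.09521496, -0.9665604 ]]), 't': array([-0.59930756, -0.03460116,  0.37757534])}
```

View pics/scene0.png

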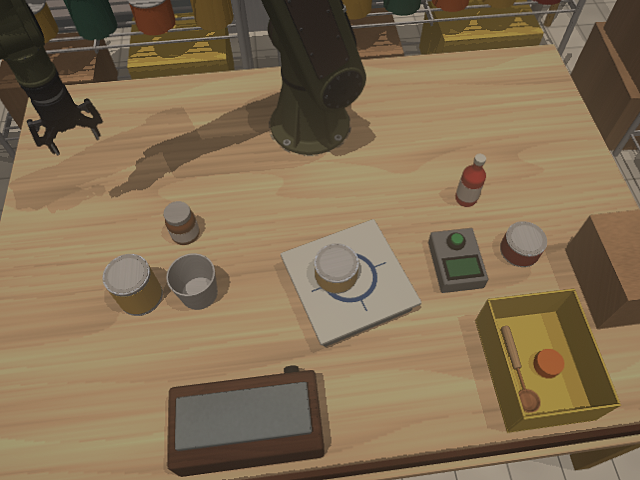

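View pics/side0.png

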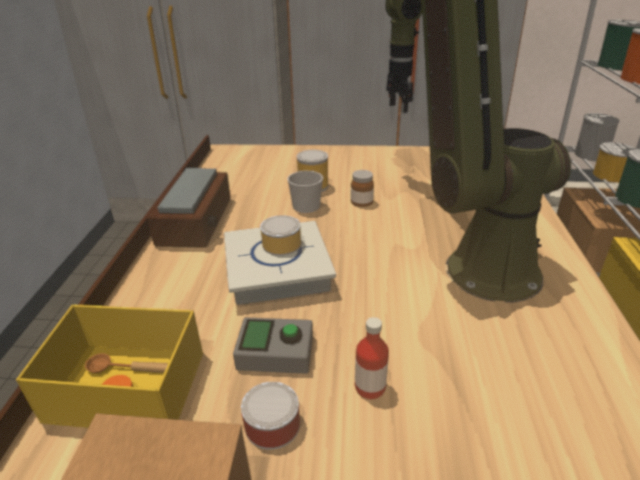

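View pics/wrist0.png

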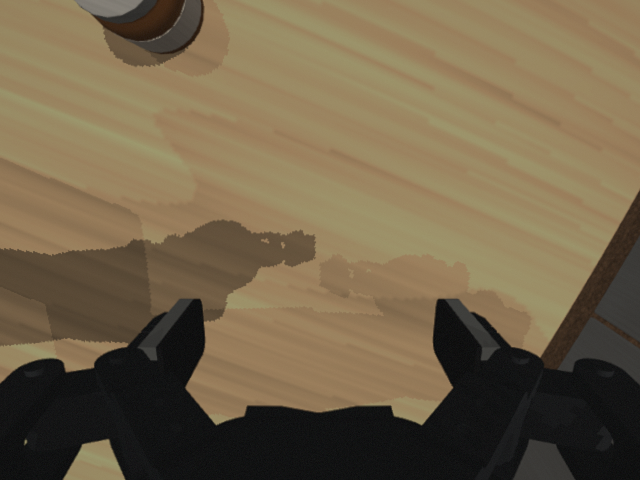

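```bash
cat > h.py <<'E'
from rig import *
import cv2, numpy as np
from scipy.optimize import least_squares
def rays(n,px,info=None):
    i=info or camera_info(n); px=np.asarray(px,float).reshape(-1,2)
    K=np.array([[i['fx'],0,i['cx']],[0,i['fy'],i['cy']],[0,0,1.]])
    u=cv2.undistortPoints(px.reshape(-1,1,2),K,np.array([i['k1'],0,0,0,0.])).reshape(-1,2)
    # exact iterate
    d=(px-[i['cx'],i['cy']])/[i['fx'],i['fy']]; u=d.copy()
    for _ in range(10): u=d/(1+i['k1']*(u**2).sum(1,keepdims=True))
    R=np.array(i['R']);t=np.array(i['t'])
    return -R.T@t, np.c_[u,np.ones(len(u))]@R
def onplane(n,px,z,info=None):
    c,d=rays(n,px,info); return (c+d*((z-c[2])/d[:,2])[:,None])[:,:2]
def proj(n,X,info=None):
    i=info or camera_info(n); X=np.asarray(X,float).reshape(-1,3)
    c=X@np.array(i['R']).T+i['t']; u=c[:,:2]/c[:,2:]
    u=u*(1+i['k1']*(u**2).sum(1,keepdims=True))
    return u*[i['fx'],i['fy']]+[i['cx'],i['cy']]
def circ(P,r=None):
    f=(lambda p:np.hypot(*(P-p[:2]).T)-(r if r else p[2]))
    s=least_squares(f,[*P.mean(0),r or .05],loss='soft_l1',f_scale=.001)
    return s.x, np.sqrt(np.mean(f(s.x)**2))
E
python3 - <<'E'
import cv2
for n,(x,y,w,h) in dict(scene=(270,210,240,140),side=(215,205,130,180)).items():
    im=cv2.imread(f"pics/{n}0.png")[y:y+h,x:x+w]
    s=min(800/w,600/h); cv2.imwrite(f"pics/{n}0c.png",cv2.resize(im,None,fx=s,fy=s,interpolation=cv2.INTER_NEAREST)); print(s)
    hsv=cv2.cvtColor(cv2.imread(f"pics/{n}0.png"),cv2.COLOR_BGR2HSV)
    pts=dict(scene=[(378,278),(350,299),(300,265),(340,258),(335,282),(457,239),(363,308)],side=[(257,258),(250,270),(280,223),(280,240),(291,330)])[n]
    for p in pts: print(n,p,hsv[p[1],p[0]])
E
```

```text
3.3333333333333335
scene (378, 278) [ 19  44 174]
scene (350, 299) [111  76  90]
scene (300, 265) [ 18  41 166]
scene (340, 258) [ 17  30 152]
scene (335, 282) [  8  10 104]
scene (457, 239) [ 56 103 111]
scene (363, 308) [ 20  40 167]
3.3333333333333335
side (257, 258) [ 17  21 167]
side (250, 270) [ 20  42 214]
side (280, 223) [ 16  33 194]
side (280, 240) [ 19 150 134]
side (291, 330) [ 60 120 142]
```

View pics/scene0c.png

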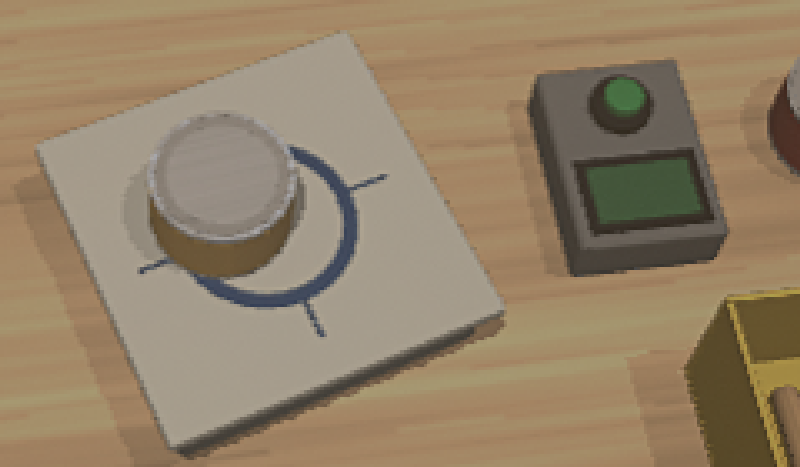

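View pics/side0c.png

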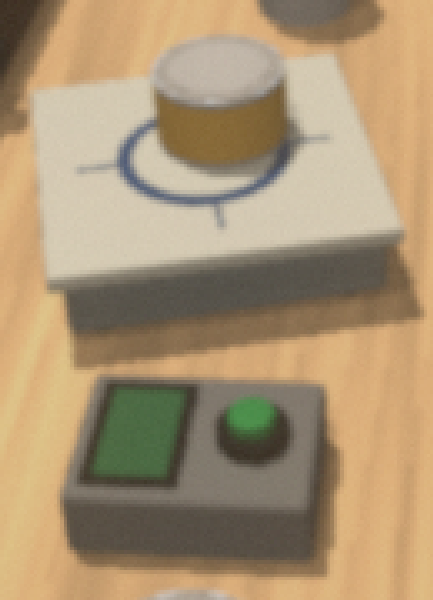

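```bash
cat >> h.py <<'E'
def ring(n,im,roi,z=.07,info=None):
    x0,y0,x1,y1=roi
    hsv=cv2.cvtColor(im,cv2.COLOR_BGR2HSV); m=np.zeros(im.shape[:2],np.uint8)
    m[y0:y1,x0:x1]=cv2.inRange(hsv,(100,50,30),(130,255,255))[y0:y1,x0:x1]
    v,u=np.nonzero(m); P=onplane(n,np.c_[u,v],z,info)
    c,e=circ(P,.06)
    k=np.abs(np.hypot(*(P-c[:2]).T)-.06)<.009
    c,e=circ(P[k],.06); return c[:2],e,P,m
E
python3 - <<'E'
from h import *
for n,roi in dict(scene=(280,220,420,340),side=(225,215,325,290)).items():
    im=cv2.imread(f"pics/{n}0.png")
    c,e,P,m=ring(n,im,roi); 
    r=np.hypot(*(P-c).T); print(n,'ring',c,e,len(P))
    d=P[r>.072]-c; print(' ticks deg',np.round(np.degrees(np.arctan2(d[:,1],d[:,0])),0), np.round(r[r>.072],3))
    lid=dict(scene=[(148,180),(299,172),(222,112),(222,242),(170,130),(278,130),(165,222),(283,220)],
             side=[(152,75),(286,72),(217,37),(217,108)])[n]
    off=dict(scene=(270,210),side=(215,205))[n]
    L=onplane(n,np.array(lid)/3.3333-.35+np.array(off),.128); print(' tin',circ(L),circ(L,.05))
    hsv=cv2.cvtColor(im,cv2.COLOR_BGR2HSV); g=cv2.inRange(hsv,(50,90,60),(75,255,255))
    k,l,s,ce=cv2.connectedComponentsWithStats(g)
    for a,b in zip(s,ce):
        if a[4]>40: print(' green',a,b,onplane(n,b,.06))
E
```

```text
scene ring [0.55217204 0.03300822] 0.002478857156331814 315
 ticks deg [106. 107. 106. 106. -74. -74. -73.  16.  16.] [0.091 0.081 0.084 0.076 0.09  0.088 0.093 0.087 0.093]
 tin (array([0.54375929, 0.00511903, 0.0511343 ]), np.float64(0.000780753317066363)) (array([0.54347812, 0.0051793 , 0.05      ]), np.float64(0.0013818295878260272))
 green [     0      0    640    480 307104] [319.45706666 239.50043633] [[ 0.43702222 -0.02236492]]
 green [451 233  12  11  96] [456.84375    238.10416667] [[0.47563404 0.31284201]]
side ring [0.55259934 0.03115586] 0.0010741858678343494 47
 ticks deg [] []
 tin (array([0.54042797, 0.00781777, 0.05048953]), np.float64(0.0005959858050372589)) (array([0.5404261 , 0.00785342, 0.05      ]), np.float64(0.0007710387784670042))
 green [     0      0    640    480 306654] [319.59951607 239.33281157] [[ 0.4480393 -0.0406605]]
 green [243 322  26  25 421] [255.93111639 334.53206651] [[0.54978615 0.31872181]]
 green [283 325  15  11 124] [289.64516129 329.64516129] [[0.48343721 0.30055955]]
```

Run:
```python
from h import *
from scipy.spatial.transform import Rotation as Ro
s=state(); q=s['orientation']; R=Ro.from_quat([q[1],q[2],q[3],q[0]]).as_matrix()
i=camera_info('wrist'); c=-i['R'].T@i['t']
print('cam in tool',R.T@(c-s['ee_pos']),'cam axes in tool',np.round(R.T@i['R'].T,3)); print(R.round(3))
```

```text
cam in tool [ 0.0642761   0.00030556 -0.14202813] cam axes in tool [[ 0.001 -0.967 -0.256]
 [ 1.     0.002 -0.   ]
 [ 0.001 -0.256  0.967]]
[[ 0.926  0.377 -0.   ]
 [ 0.377 -0.926  0.001]
 [ 0.    -0.001 -1.   ]]
```

>>> jog_arm --series '[[[3.71,-2.83,-0.2,0,0,0,1],[3.71,-2.83,-0.2,0,0,0,1],[3.71,-2.83,-0.2,0,0,0,1],[3.71,-2.83,-0.2,0,0,0,1],[3.71,-2.83,-0.2,0,0,0,1],[3.71,-2.83,-0.2,0,0,0,0.5],[3.71,-2.83,-0.2,0,0,0,0.5],[3.71,-2.83,-0.2,0,0,0,0.5],[3.71,-2.83,-0.2,0,0,0,0.5],[3.71,-2.83,-0.2,0,0,0,0.5],[3.71,-2.83,-0.2,0,0,0,0.5],[3.71,-2.83,-0.2,0,0,0,0.5]]]'

```text
time: 1.65
ee_pos: [0.511, -0.0718, 0.2552]
orientation: [0.0, 0.981, 0.192, -0.0]
contact_force: [1.1, -0.3, 0.5]
grip_width: 0.043
```

>>> jog_arm --series '[[[0,0,0,0,0,-0.16,0.5],[0,0,0,0,0,-0.16,0.5],[0,0,0,0,0,-0.16,0.5],[0,0,0,0,0,-0.16,0.5],[0,0,0,0,0,-0.16,0.5],[0,0,0,0,0,0,0.5],[0,0,0,0,0,0,0.5]]]'

```text
time: 2.52
ee_pos: [0.5104, -0.0732, 0.2552]
orientation: [-0.0, 0.83, 0.558, -0.0]
contact_force: [0.3, -0.7, 0.7]
grip_width: 0.0429
```

Run:
```python
from h import *
import pickle
s=state(); i=camera_info('wrist'); im=get_image('wrist'); cv2.imwrite('pics/w1.png',im); pickle.dump((i,s),open('w1.pkl','wb')); print(s['ee_pos'],s['orientation'],s['grip_width'],s['contact_force'])
```

```text
[ 0.51044286 -0.07322183  0.25518167] [-7.70857224e-05  8.29781907e-01  5.58087783e-01 -8.20567273e-05] 0.042891240567159664 [ 0.28065845 -0.68351006  0.66252601]
```

View pics/w1.png

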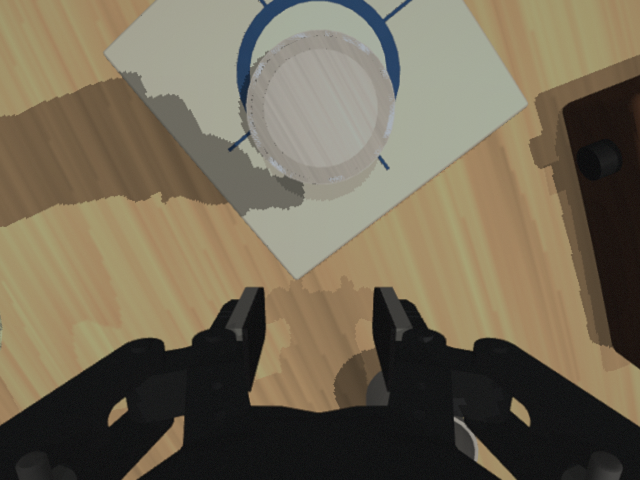

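```bash
cat >> h.py <<'E'
def tinfit(n,im,info,guess,z=.128):
    "guess: world xy; edges near r=50mm on lid plane, robust circle"
    g=cv2.GaussianBlur(im,(3,3),0); e=cv2.Canny(g,25,60)
    v,u=np.nonzero(e); P=onplane(n,np.c_[u,v],z,info); c=np.array(guess)
    for w in (.012,.008,.005,.003,.0025,.0025):
        k=np.abs(np.hypot(*(P-c).T)-.0500)<w
        f=least_squares(lambda p:np.hypot(*(P[k]-p).T)-.05,c,loss='cauchy',f_scale=.0007); c=f.x
    return c,k.sum(),np.abs(f.fun).mean(),circ(P[k])[0][2]
def wcheck(im,i,ths=16.3):
    "ring centre, tin centre, tin offset in scale axes"
    tg=None
    rc,e,P,m=ring('wrist',im,(0,0,640,300),.07,i)
    L=[tinfit('wrist',im,i,rc+np.array(d)) for d in [(0,0),(-.01,-.026),(0,-.01),(0,.01)]]
    L.sort(key=lambda a:-a[1]); t=L[0]
    a=np.radians(ths);X=np.array([[np.cos(a),np.sin(a)],[-np.sin(a),np.cos(a)]])
    print('ring',rc,e,'tin',t,'off world',t[0]-rc,'scale',X@(t[0]-rc))
    o=im.copy(); th=np.linspace(0,2*np.pi,120)
    for c,r,z,col in((rc,.0545,.07,(0,0,255)),(rc,.0655,.07,(0,0,255)),(t[0],.05,.128,(0,255,0)),(t[0],.05,.07,(255,0,255))):
        p=proj('wrist',np.c_[c[0]+r*np.cos(th),c[1]+r*np.sin(th),np.full(120,z)],i)
        cv2.polylines(o,[p.round().astype(np.int32)],True,col,1)
    return rc,t[0],P,o
E
cat > chk.py <<'E'
from h import *
import pickle,sys
i,s=pickle.load(open('w1.pkl','rb')); im=cv2.imread('pics/w1.png')
rc,t,P,o=wcheck(im,i); r=np.hypot(*(P-rc).T); d=P[(r>.07)&(r<.1)]-rc; a=np.degrees(np.arctan2(d[:,1],d[:,0]))
print('tick mod90',np.median((a+45)%90-45), len(a)); cv2.imwrite('pics/w1o.png',o)
E
python3 chk.py
```

```text
ring [0.55257196 0.03267892] 0.003061869063305514 tin (array([0.54259729, 0.00411967]), np.int64(648), np.float64(0.0008498120464478468), np.float64(0.04974957754396625)) off world [-0.00997467 -0.02855925] scale [-0.01758937 -0.02461176]
tick mod90 16.443106011873805 238
```

View pics/w1o.png

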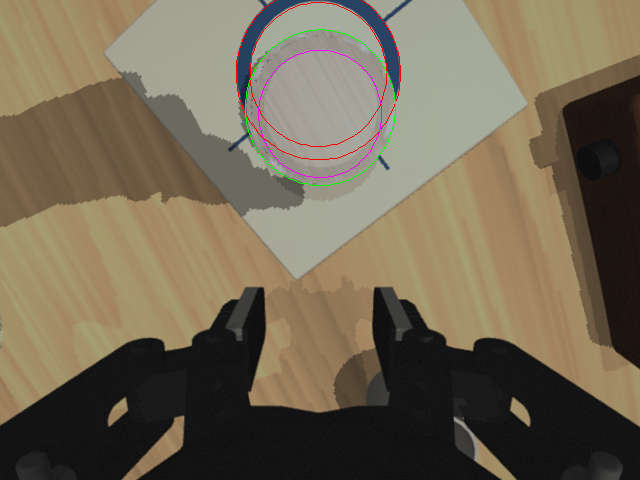

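>>> jog_arm --series '[[[0,0.05,4,0,0,0,0.5],[0,0,4,0,0,0,0.5],[0.5,0,4,0,0,0,0.5],[0.5,0,3,0,0,0,0.5],[0.5,0,1.5,0,0,0,0.5],[0.4,0,0,0,0,0,0.5],[0,0,0,0,0,0,0.5]]]'

```text
time: 3.45
ee_pos: [0.5193, -0.0557, 0.0915]
orientation: [0.001, 0.829, 0.559, 0.001]
contact_force: [-0.9, 0.6, 0.2]
grip_width: 0.0428
```

Run:
```python
from h import *
im=get_image('wrist'); cv2.imwrite('pics/w2.png',im)
for k in range(1):
  s=state(); print(s['ee_pos'],s['contact_force'])
```

```text
[ 0.51933222 -0.05583204  0.09165429] [-0.38788775 -0.47423998 -0.18719925]
```

View pics/w2.png

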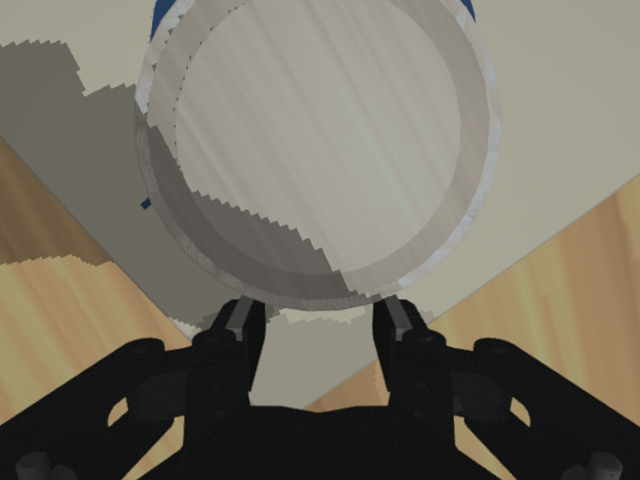

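>>> jog_arm --series '[[[0.3,0,0,0,0,0,0.5],[0.3,0,0,0,0,0,0.5],[0.2,0,0,0,0,0,0.5],[0.2,-0.01,0,0,0,0,0.5],[0.2,-0.01,0,0,0,0,0.5],[0.2,-0.01,0,0,0,0,0.5],[0.2,-0.01,0,0,0,0,0.5],[0.2,-0.01,0,0,0,0,0.5]]]'

```text
time: 4.5
ee_pos: [0.5244, -0.0391, 0.0903]
orientation: [0.0, 0.829, 0.559, -0.0]
contact_force: [-1.0, -1.6, 0.6]
grip_width: 0.0428
```

>>> jog_arm --series '[[[0.2,-0.01,0,0,0,0,0.5],[0.2,-0.01,0,0,0,0,0.5]]]'

```text
time: 4.75
ee_pos: [0.5257, -0.0353, 0.0903]
orientation: [0.0, 0.829, 0.559, -0.0]
contact_force: [-1.7, -2.3, 1.5]
grip_width: 0.0426
```

>>> jog_arm --series '[[[0.2,-0.01,0,0,0,0,0.5],[0.2,-0.01,0,0,0,0,0.5]]]'

```text
time: 5.0
ee_pos: [0.527, -0.0314, 0.0903]
orientation: [0.0, 0.829, 0.559, -0.0]
contact_force: [-0.6, -3.0, 1.3]
grip_width: 0.0426
```

>>> jog_arm --series '[[[0.2,-0.01,0,0,0,0,0.5],[0.2,-0.01,0,0,0,0,0.5]]]'

```text
time: 5.25
ee_pos: [0.5283, -0.0275, 0.0903]
orientation: [0.0, 0.829, 0.559, -0.0]
contact_force: [-0.7, -2.9, 0.1]
grip_width: 0.0429
```

>>> jog_arm --series '[[[0,0,0,0,0,0,0.5]]]'

```text
time: 5.38
ee_pos: [0.5284, -0.0274, 0.0903]
orientation: [0.0, 0.829, 0.559, 0.0]
contact_force: [-2.0, -2.7, 0.9]
grip_width: 0.0422
```

>>> jog_arm --series '[[[0.25,-0.01,0,0,0,0,0.5],[0.25,-0.01,0,0,0,0,0.5],[0.25,-0.01,0,0,0,0,0.5],[0.25,-0.01,0,0,0,0,0.5],[0.25,-0.01,0,0,0,0,0.5],[0.25,-0.01,0,0,0,0,0.5]]]'

```text
time: 6.12
ee_pos: [0.5335, -0.0133, 0.0903]
orientation: [0.0, 0.829, 0.559, -0.0]
contact_force: [-1.5, -4.0, 1.0]
grip_width: 0.0429
```

>>> jog_arm --series '[[[0.25,-0.01,0,0,0,0,0.5],[0.25,-0.01,0,0,0,0,0.5],[0.2,-0.01,0,0,0,0,0.5],[0.2,-0.01,0,0,0,0,0.5],[0.2,-0.01,0,0,0,0,0.5]]]'

```text
time: 6.75
ee_pos: [0.5371, -0.0029, 0.0903]
orientation: [-0.0, 0.829, 0.559, -0.0]
contact_force: [-1.3, -3.1, 1.9]
grip_width: 0.0428
```

>>> jog_arm --series '[[[-0.2,0,0,0,0,0,0.5],[-0.3,0,0,0,0,0,0.5],[-0.3,0,0,0,0,0,0.5],[-0.3,0,0,0,0,0,0.5],[-0.4,0,0,0,0,0,0.5],[-0.6,0,0,0,0,0,0.5],[-1.5,0,0,0,0,0,0.5],[-2,0,-2,0,0,0,0.5],[-1.5,0,-5,0,0,0,0.5],[0,0,-6,0,0,0,0.5],[0,0,-4,0,0,0,0.5],[0,0,0,0,0,0,0.5]]]'

```text
time: 8.25
ee_pos: [0.5123, -0.07, 0.264]
orientation: [0.002, 0.829, 0.559, 0.002]
contact_force: [-0.0, -0.5, -0.1]
grip_width: 0.0429
```

```bash
cat > look.py <<'E'
from h import *
import pickle,sys
n=sys.argv[1]
s=state(); i=camera_info('wrist'); im=get_image('wrist'); cv2.imwrite(f'pics/{n}.png',im); pickle.dump((i,s),open(n+'.pkl','wb'))
print(s['time'],s['ee_pos'],s['orientation'])
rc,t,P,o=wcheck(im,i); cv2.imwrite(f'pics/{n}o.png',o)
q=s['orientation'];a=2*np.arctan2(q[2],q[1]);X=np.array([[np.cos(a),np.sin(a)],[np.sin(a),-np.cos(a)]])
print('tool axes: tin rel TCP',X@(t-s['ee_pos'][:2]),'ring-tin',X@(rc-t),'ring fixed0-tin',X@(np.array([.55257,.03268])-t))
E
python3 look.py w3
```

```text
8.25 [ 0.51226822 -0.06995727  0.2640015 ] [0.00225727 0.82923748 0.55888637 0.00247734]
ring [0.55308727 0.0338456 ] 0.003055851682638705 tin (array([0.55322756, 0.03566716]), np.int64(566), np.float64(0.0008030598292427913), np.float64(0.04985931780297899)) off world [0.00014029 0.00182156] scale [0.0006459  0.00170897]
tool axes: tin rel TCP [ 0.11327571 -0.00167367] ring-tin [-0.00174107  0.00055357] ring fixed0-tin [-0.0030156   0.00051154]
```

View pics/w3o.png

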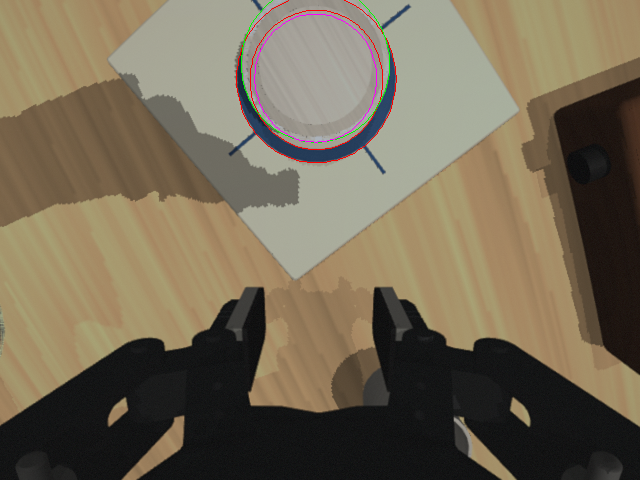

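>>> jog_arm --series '[[[3,0,0,0,0,0,0.5],[3,0,0,0,0,0,0.5],[0,0,0,0,0,0,0.5],[0,0,0,0,0,0,0.5],[0,0,0,0,0,0,0.5]]]'

```text
time: 8.93
ee_pos: [0.5323, -0.014, 0.2598]
orientation: [-0.0, 0.829, 0.559, -0.001]
contact_force: [0.8, 0.4, -0.9]
grip_width: 0.0425
```

```bash
python3 look.py w4
```

```text
8.925 [ 0.53233868 -0.01404826  0.25977667] [-1.79964354e-04  8.29319640e-01  5.58774240e-01 -5.00129848e-04]
ring [0.55358925 0.03469383] 0.003167221754589082 tin (array([0.55318179, 0.03552153]), np.int64(570), np.float64(0.000346278840815392), np.float64(0.04984629548136751)) off world [-0.00040746  0.0008277 ] scale [-0.00015878  0.00090879]
tool axes: tin rel TCP [0.05376901 0.00070194] ring-tin [-0.00061409  0.00068847] ring fixed0-tin [-0.0028633   0.00050011]
```

View pics/w4o.png

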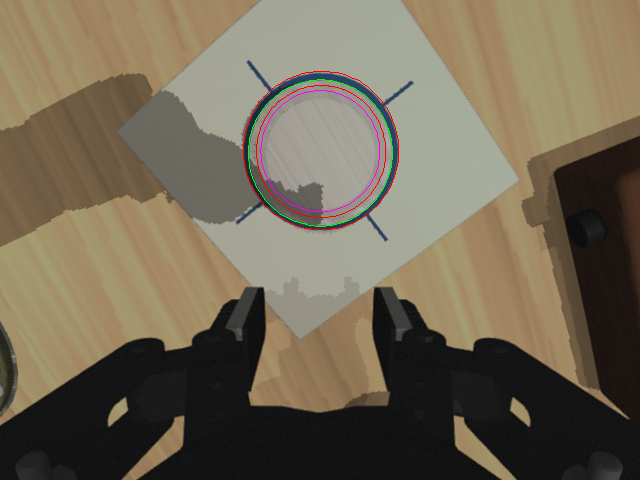

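```bash
cat >> h.py <<'E'
def ring2(n,im,roi,info,guess,z=.07):
    x0,y0,x1,y1=roi
    hsv=cv2.cvtColor(im,cv2.COLOR_BGR2HSV); m=np.zeros(im.shape[:2],np.uint8)
    m[y0:y1,x0:x1]=cv2.inRange(hsv,(100,45,15),(130,255,255))[y0:y1,x0:x1]
    v,u=np.nonzero(m); P=onplane(n,np.c_[u,v],z,info); c=np.array(guess)
    for _ in range(8):
        d=P-c; r=np.hypot(*d.T); th=np.degrees(np.arctan2(d[:,1],d[:,0]))
        B=[]
        for b in range(-180,180,4):
            if abs((b+2-16.4+45)%90-45)<9: continue
            k=(th>=b)&(th<b+4)&(r<.072)&(r>.058)
            if k.sum()>2: B.append(P[k][np.argmax(r[k])])
        B=np.array(B); cc,_=circ(B); c=cc[:2]
    # ticks
    d=P-c; r=np.hypot(*d.T); k=(r>.069)&(r<.1); d=d[k]
    th=np.radians(16.4); T=d@np.array([[np.cos(th),-np.sin(th)],[np.sin(th),np.cos(th)]]) # scale coords
    a=np.abs(T[:,1])<.008; b=np.abs(T[:,0])<.008
    lx=np.polyfit(T[a,0],T[a,1],1) if a.sum()>3 else [np.nan]*2; ly=np.polyfit(T[b,1],T[b,0],1) if b.sum()>3 else [np.nan]*2
    y=lx[1]; x=ly[1]
    tc=c+np.array([[np.cos(th),-np.sin(th)],[np.sin(th),np.cos(th)]])@np.array([x,y])
    return c,cc[2],len(B),tc,(a.sum(),b.sum())
E
cat > chk2.py <<'E'
from h import *
import pickle,sys
for n in sys.argv[1:]:
    i,s=pickle.load(open(n+'.pkl','rb')); im=cv2.imread(f'pics/{n}.png')
    rc=ring('wrist',im,(0,0,640,300),.07,i)[0]
    R=ring2('wrist',im,(0,0,640,300),i,rc)
    L=sorted([tinfit('wrist',im,i,rc+np.array(d)) for d in [(0,0),(-.01,-.026),(0,-.01),(0,.01)]],key=lambda a:-a[1])[0]
    print(n,'outer',R[0],R[1],R[2],'ticks',R[3],R[4],'tin',L[0],L[3],'\n   off outer',(L[0]-R[0])*1e3,'off ticks',(L[0]-R[3])*1e3)
E
python3 chk2.py w1 w3 w4
```

```text
w1 outer [0.55263822 0.03265128] 0.06500423010357399 38 ticks [0.55289994 0.0338161 ] (np.int64(192), np.int64(63)) tin [0.54259729 0.00411967] 0.04974957754396625 
   off outer [-10.04093088 -28.53160394] off ticks [-10.30265617 -29.69643125]
w3 outer [0.55308677 0.03392535] 0.06493435983270933 49 ticks [0.55292844 0.03388875] (np.int64(206), np.int64(135)) tin [0.55322756 0.03566716] 0.04985931780297899 
   off outer [0.14079131 1.74180549] off ticks [0.29912443 1.7784122 ]
w4 outer [0.55318142 0.03394067] 0.06487258112567665 72 ticks [0.55307316 0.03388205] (np.int64(184), np.int64(196)) tin [0.55318179 0.03552153] 0.04984629548136751 
   off outer [3.70003140e-04 1.58085622e+00] off ticks [0.10862413 1.63948268]
```

>>> jog_arm --series '[[[4.8,0.1,0,0,0,0,0.5],[4.8,0,0,0,0,0,0.5],[4.8,0,0,0,0,0,0.5],[0,0,4,0,0,0,0.5],[0,0,5,0,0,0,0.5],[0,0,4,0,0,0,0.5],[0,0,3,0,0,0,0.5],[0,0,1,0,0,0,0.5],[0,0,0,0,0,0,0.5],[0,0,0,0,0,0,0.5]]]'

```text
time: 10.22
ee_pos: [0.589, 0.12, 0.0919]
orientation: [0.0, 0.829, 0.559, 0.001]
contact_force: [0.4, 0.7, 0.4]
grip_width: 0.0426
```

Run:
```python
from h import *
s=state();q=s['orientation'];a=2*np.arctan2(q[2],q[1]);X=np.array([[np.cos(a),np.sin(a)],[np.sin(a),-np.cos(a)]])
print(s['ee_pos'],a, X@(np.array([.5532,.0355])-s['ee_pos'][:2]),s['contact_force'])
cv2.imwrite('pics/s5.png',get_image('scene')[180:360,240:480])
```

```text
[0.58903162 0.11995762 0.09188726] 1.1865321926068 [-0.09173096 -0.00155736] [0.40156887 0.6884394  0.39601824]
```

View pics/s5.png

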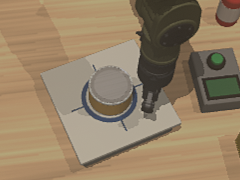

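>>> jog_arm --series '[[[-0.8,-0.13,0,0,0,0,0.5],[-0.8,0,0,0,0,0,0.5],[-0.8,0,0,0,0,0,0.5],[-0.5,0,0,0,0,0,0.5],[-0.3,0,0,0,0,0,0.5],[-0.2,0,0,0,0,0,0.5],[-0.2,0,0,0,0,0,0.5],[-0.2,0,0,0,0,0,0.5],[-0.2,0,0,0,0,0,0.5],[-0.2,0,0,0,0,0,0.5]]]'

```text
time: 11.52
ee_pos: [0.571, 0.0817, 0.0903]
orientation: [-0.0, 0.829, 0.559, 0.0]
contact_force: [0.9, 2.0, -0.3]
grip_width: 0.0429
```

>>> jog_arm --series '[[[-0.2,0,0,0,0,0,0.5],[-0.2,0,0,0,0,0,0.5],[-0.2,0,0,0,0,0,0.5],[-0.2,0,0,0,0,0,0.5],[-0.1,0,0,0,0,0,0.5]]]'

```text
time: 12.15
ee_pos: [0.5675, 0.073, 0.0903]
orientation: [-0.0, 0.829, 0.559, 0.0]
contact_force: [-0.2, 1.6, -0.1]
grip_width: 0.0428
```

Run:
```python
from h import *
s=state();q=s['orientation'];a=2*np.arctan2(q[2],q[1]);X=np.array([[np.cos(a),np.sin(a)],[np.sin(a),-np.cos(a)]])
print(s['ee_pos'],a, X@(np.array([.5532,.0355])-s['ee_pos'][:2]),s['contact_force'])
```

```text
[0.56750564 0.07304524 0.09033209] 1.186724082036063 [-0.04017024  0.00080475] [-0.24254705  1.64225353 -0.11853608]
```

Run:
```python
from h import *
for k in range(4):
  im=get_image('scene' if k else 'wrist'); s=state(); print(s['contact_force'])
  if k<2: cv2.imwrite(f'pics/c6_{k}.png',im)
cv2.imwrite('pics/s6.png',cv2.resize(im[210:350,270:430],None,fx=4,fy=4))
```

```text
[ 0.95892749  1.71546644 -0.21944141]
[ 0.73196522  1.97772387 -0.24260077]
[0.98740602 2.16256717 0.39293728]
[1.33345052 1.9421116  0.02162418]
```

View pics/s6.png

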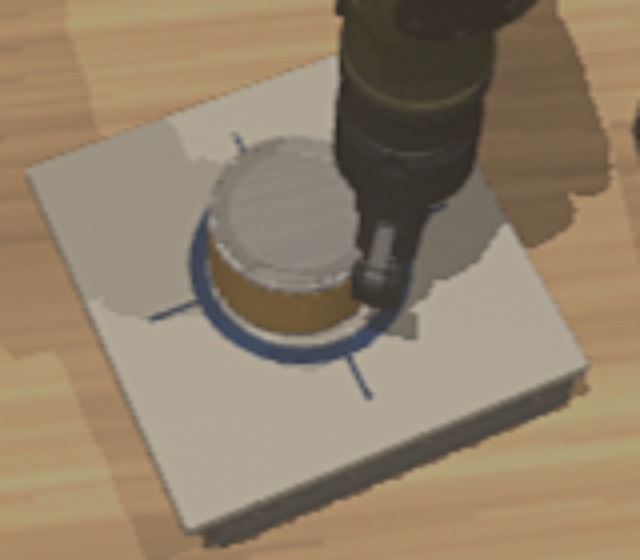

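View pics/c6_0.png

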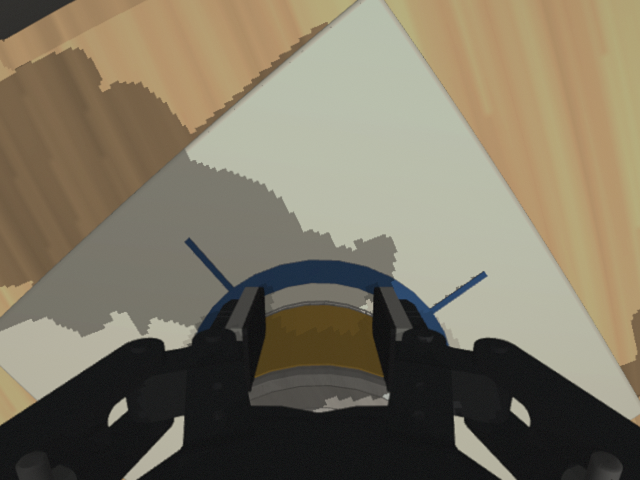

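Run:
```python
from h import *
im=cv2.imread('pics/c6_0.png'); print([tuple(im[r,318]) for r in range(255,312,1)])
i=camera_info('wrist'); rc=ring('wrist',im,(150,180,500,320),.07,i)[0]; R=ring2('wrist',im,(150,180,500,320),i,rc); print(R)
hsv=cv2.cvtColor(im,cv2.COLOR_BGR2HSV)
P=onplane('wrist',[[318,r] for r in (260,284,301,303)],.07,i); print(P, np.hypot(*np.diff(P,axis=0).T), np.hypot(*(P-R[3]).T),np.hypot(*(P-R[0]).T))
```

```text
[(np.uint8(109), np.uint8(119), np.uint8(122)), (np.uint8(109), np.uint8(120), np.uint8(122)), (np.uint8(110), np.uint8(120), np.uint8(123)), (np.uint8(108), np.uint8(119), np.uint8(120)), (np.uint8(92), np.uint8(96), np.uint8(95)), (np.uint8(73), np.uint8(62), np.uint8(53)), (np.uint8(68), np.uint8(47), np.uint8(31)), (np.uint8(69), np.uint8(47), np.uint8(31)), (np.uint8(68), np.uint8(48), np.uint8(30)), (np.uint8(69), np.uint8(48), np.uint8(31)), (np.uint8(69), np.uint8(49), np.uint8(31)), (np.uint8(70), np.uint8(49), np.uint8(32)), (np.uint8(68), np.uint8(46), np.uint8(30)), (np.uint8(67), np.uint8(47), np.uint8(31)), (np.uint8(68), np.uint8(46), np.uint8(29)), (np.uint8(69), np.uint8(48), np.uint8(31)), (np.uint8(68), np.uint8(46), np.uint8(30)), (np.uint8(68), np.uint8(47), np.uint8(29)), (np.uint8(69), np.uint8(48), np.uint8(32)), (np.uint8(69), np.uint8(48), np.uint8(29)), (np.uint8(67), np.uint8(47), np.uint8(30)), (np.uint8(67), np.uint8(46), np.uint8(28)), (np.uint8(68), np.uint8(47), np.uint8(30)), (np.uint8(69), np.uint8(49), np.uint8(31)), (np.uint8(67), np.uint8(47), np
[... 1134 characters left out ...]
np.uint8(74), np.uint8(77)), (np.uint8(46), np.uint8(69), np.uint8(82)), (np.uint8(33), np.uint8(70), np.uint8(89)), (np.uint8(28), np.uint8(69), np.uint8(89)), (np.uint8(31), np.uint8(70), np.uint8(90)), (np.uint8(31), np.uint8(70), np.uint8(89)), (np.uint8(31), np.uint8(71), np.uint8(90)), (np.uint8(31), np.uint8(70), np.uint8(90))]
(array([0.54856279, 0.02450759]), np.float64(0.06521757080641649), 20, array([0.54835554, 0.02455725]), (np.int64(336), np.int64(347)))
[[0.57199173 0.08526532]
 [0.56777118 0.07478756]
 [0.56468716 0.06713152]
 [0.56431889 0.06621729]] [0.01129586 0.00825386 0.00098561] [0.06514706 0.05385213 0.04559924 0.04461376] [0.06511849 0.05382414 0.04557187 0.04458648]
```

>>> jog_arm --series '[[[0.2,0,0,0,0,0,0.5],[0.2,0,0,0,0,0,0.5],[0.2,0,0,0,0,0,0.5],[0.3,0,0,0,0,0,0.5],[0.4,0,0,0,0,0,0.5],[0.6,0,0,0,0,0,0.5],[1,0,-3,0,0,0,0.5],[0,0,-5,0,0,0,0.5],[0,0,-5,0,0,0,0.5],[-4,0,-4,0,0,0,0.5],[-4,0,0,0,0,0,0.5],[-4,0,0,0,0,0,0.5]]]'

```text
time: 13.85
ee_pos: [0.5334, -0.012, 0.2611]
orientation: [0.001, 0.829, 0.559, 0.001]
contact_force: [0.6, -0.1, 0.0]
grip_width: 0.0427
```

>>> jog_arm --series '[[[-1.5,0,0,0,0,0,0.5],[0,0,0,0,0,0,0.5],[0,0,0,0,0,0,0.5],[0,0,0,0,0,0,0.5]]]'

```text
time: 14.35
ee_pos: [0.5282, -0.0242, 0.26]
orientation: [-0.0, 0.829, 0.56, -0.0]
contact_force: [-1.4, -0.3, -0.5]
grip_width: 0.0426
```

```bash
python3 look.py w7; python3 chk2.py w7
```

```text
14.35 [ 0.52816586 -0.02422902  0.26004653] [-1.90961665e-04  8.28672296e-01  5.59734033e-01 -4.26233979e-05]
ring [0.55342349 0.03459124] 0.0029608770102781067 tin (array([0.55088765, 0.03045857]), np.int64(709), np.float64(0.0006783111106577921), np.float64(0.050020753776802054)) off world [-0.00253585 -0.00413267] scale [-0.00359382 -0.00325483]
tool axes: tin rel TCP [0.05921638 0.00065826] ring-tin [0.00478064 0.00080932] ring fixed0-tin [0.00268894 0.0007312 ]
w7 outer [0.55319788 0.03397143] 0.06488820053852912 55 ticks [0.55307484 0.03384705] (np.int64(188), np.int64(204)) tin [0.55088765 0.03045857] 0.050020753776802054 
   off outer [-2.31023136 -3.51286071] off ticks [-2.18719223 -3.38848128]
```

View pics/w7o.png

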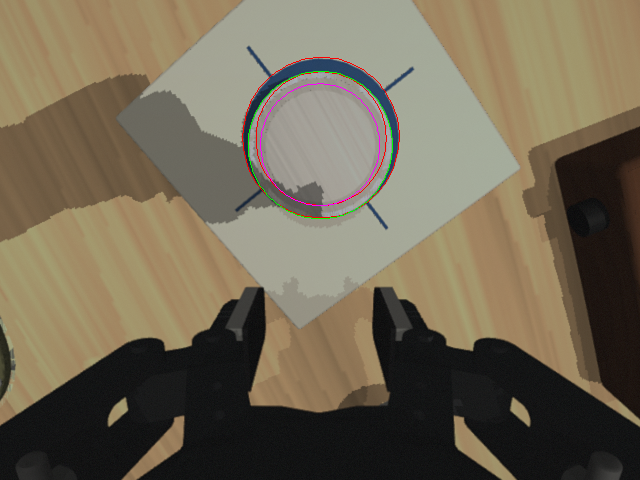

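>>> jog_arm --series '[[[-1.5,0.14,2,0,0,0,0.5],[-0.8,0,4,0,0,0,0.5],[0,0,5,0,0,0,0.5],[0,0,4,0,0,0,0.5],[0,0,2,0,0,0,0.5],[0.8,0,0,0,0,0,0.5],[0.6,0,0,0,0,0,0.5],[0,0,0,0,0,0,0.5],[0,0,0,0,0,0,0.5]]]'

```text
time: 15.52
ee_pos: [0.5264, -0.0339, 0.0912]
orientation: [0.001, 0.829, 0.559, 0.001]
contact_force: [0.1, 0.1, 0.3]
grip_width: 0.0428
```

```bash
cat > rel.py <<'E'
from h import *
import sys
s=state();q=s['orientation'];a=2*np.arctan2(q[2],q[1]);X=np.array([[np.cos(a),np.sin(a)],[np.sin(a),-np.cos(a)]])
print(s['time'],s['ee_pos'],a, X@(np.array([float(sys.argv[1]),float(sys.argv[2])])-s['ee_pos'][:2]),s['contact_force'])
E
python3 rel.py .5509 .0305
```

```text
15.525 [ 0.52644583 -0.03394245  0.0912141 ] 1.1871879985625244 [ 0.06891122 -0.00144196] [0.14241428 0.12313107 0.34289879]
```

>>> jog_arm --series '[[[0.5,-0.1,0,0,0,0,0.5],[0.5,0,0,0,0,0,0.5],[0.26,0,0,0,0,0,0.5],[0.2,0,0,0,0,0,0.5],[0.2,0,0,0,0,0,0.5],[0.2,0,0,0,0,0,0.5],[0.2,0,0,0,0,0,0.5],[0.2,0,0,0,0,0,0.5],[0.2,0,0,0,0,0,0.5],[0.2,0,0,0,0,0,0.5],[0,0,0,0,0,0,0.5]]]'

```text
time: 16.9
ee_pos: [0.5348, -0.009, 0.0903]
orientation: [0.0, 0.829, 0.559, -0.0]
contact_force: [-0.3, -2.5, 0.1]
grip_width: 0.0426
```

```bash
python3 rel.py .5509 .0305; python3 look.py w8; python3 chk2.py w8; python3 rel.py .5509 .0305
```

```text
16.9 [ 0.53476685 -0.00900005  0.0902939 ] 1.1869571420754474 [0.04266737 0.0001671 ] [-0.29291881 -2.53999635  0.14481552]
16.9 [ 0.53476685 -0.00900005  0.0902939 ] [ 7.35285878e-05  8.29000310e-01  5.59248134e-01 -7.35343224e-05]
ring [0.59611204 0.11359516] 0.0017062239175737023 tin (array([0.59097899, 0.10774212]), np.int64(386), np.float64(0.0010059632046869932), np.float64(0.05160400691939312)) off world [-0.00513305 -0.00585304] scale [-0.00656949 -0.0041771 ]
tool axes: tin rel TCP [0.12929777 0.00840383] ring-tin [0.00734938 0.00256768] ring fixed0-tin [-0.08398365 -0.00750462]
16.95 [ 0.5346995  -0.00906231  0.09026452] 1.1869077706073226 [0.04275033 0.00020413] [-0.92938146 -3.16213462 -0.01988286]h.py:22: RuntimeWarning: Mean of empty slice.
  s=least_squares(f,[*P.mean(0),r or .05],loss='soft_l1',f_scale=.001)
  ret = ret.dtype.type(ret / rcount)
Traceback (most recent call last):
  File "chk2.py", line 6, in <module>
    R=ring2('wrist',im,(0,0,640,300),i,rc)
  File "h.py", line 65, in ring2
    B=np.array(B); cc,_=circ(B); c=cc[:2]
                        ~~~~^^^
  File "h.py", line 22, in circ
    s=least_squares(f,[*P.mean(0),r or .05],loss='soft_l1',f_scale=.001)
                      ^^^^^^^^^^^^^^^^^^^^^
TypeError: Value after * must be an iterable, not numpy.float64
```

View pics/w8o.png

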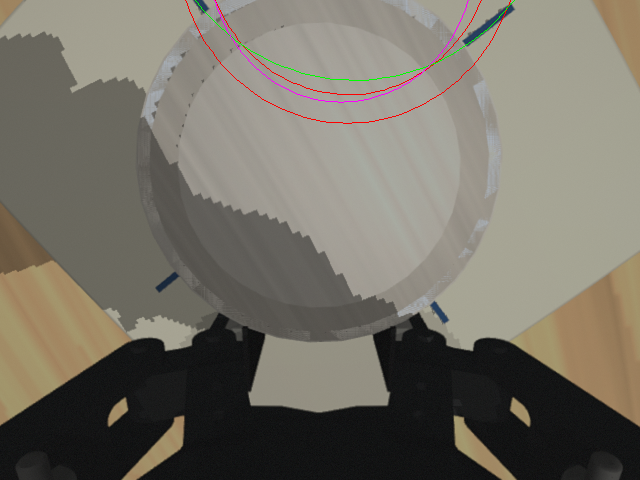

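```bash
cat > tk.py <<'E'
from h import *
import pickle,sys
n=sys.argv[1]; i,s=pickle.load(open(n+'.pkl','rb')); im=cv2.imread(f'pics/{n}.png')
q=s['orientation'];a=2*np.arctan2(q[2],q[1]);X=np.array([[np.cos(a),np.sin(a)],[np.sin(a),-np.cos(a)]])
t0=s['ee_pos'][:2]+X.T@np.array([.0563,0])
T=tinfit('wrist',im,i,t0); 
hsv=cv2.cvtColor(im,cv2.COLOR_BGR2HSV); m=cv2.inRange(hsv,(100,60,15),(130,255,255)); m[345:]=0
v,u=np.nonzero(m); P=onplane('wrist',np.c_[u,v],.07,i)
th=np.radians(16.4); S=np.array([[np.cos(th),np.sin(th)],[-np.sin(th),np.cos(th)]]); Q=P@S.T; c=S@t0
for w in (.012,.006,.004):
    d=Q-c; A=(np.abs(d[:,1])<w)&(np.abs(d[:,0])>.07); B=(np.abs(d[:,0])<w)&(np.abs(d[:,1])>.07)
    f=lambda s_:np.array([np.median(Q[B&(d[:,1]*s_>0),0]),np.median(Q[A&(d[:,0]*s_>0),1])])
    e1,e2=f(1),f(-1); c=(e1+e2)/2 
print('tick px',A.sum(),B.sum(),'spread',(e1-e2)*1e3,'ring now',S.T@c,'tin',T,'tin-ring tool axes mm',X@(T[0]-S.T@c)*1e3,'platen shift',X@(S.T@c-[.5531,.0339])*1e3)
E
python3 tk.py w8
```

```text
tick px 568 237 spread [ 0.07120659 -0.23339871] ring now [0.55659428 0.04400743] tin (array([0.55410966, 0.0424214 ]), np.int64(1458), np.float64(0.0009513419920021395), np.float64(0.049326175913869286)) tin-ring tool axes mm [-2.40106982 -1.70988444] platen shift [10.68049677 -0.54504305]
```

>>> jog_arm --series '[[[0.12,0.02,0,0,0,0,0.5],[0.12,0.02,0,0,0,0,0.5],[0,0,0,0,0,0,0.5],[-0.2,0,0,0,0,0,0.5],[-0.2,0,0,0,0,0,0.5],[-0.2,0,0,0,0,0,0.5],[-0.3,0,0,0,0,0,0.5],[-0.4,0,0,0,0,0,0.5],[-0.6,0,0,0,0,0,0.5],[-1,0,-1,0,0,0,0.5],[0,0,-4,0,0,0,0.5],[0,0,-5,0,0,0,0.5]]]'

```text
time: 18.45
ee_pos: [0.524, -0.0344, 0.1912]
orientation: [-0.001, 0.829, 0.559, -0.001]
contact_force: [1.6, 0.6, 0.0]
grip_width: 0.0427
```

>>> jog_arm --series '[[[1,0,-4,0,0,0,0.5],[0,0,-3,0,0,0,0.5],[0,0,0,0,0,0,0.5],[0,0,0,0,0,0,0.5],[0,0,0,0,0,0,0.5]]]'

```text
time: 19.08
ee_pos: [0.528, -0.0247, 0.2592]
orientation: [-0.001, 0.829, 0.559, -0.001]
contact_force: [-0.7, 0.1, -0.6]
grip_width: 0.0426
```

```bash
python3 look.py w9; python3 chk2.py w9
```

```text
19.075 [ 0.528032   -0.02472713  0.25915632] [-6.32693739e-04  8.29107017e-01  5.59088911e-01 -8.63051060e-04]
ring [0.55387388 0.03456252] 0.003220075400480252 tin (array([0.55332256, 0.03002625]), np.int64(711), np.float64(0.0010193705021623208), np.float64(0.05010950800221113)) off world [-0.00055132 -0.00453627] scale [-0.00180234 -0.0041992 ]
tool axes: tin rel TCP [0.0602412  0.00292295] ring-tin [ 0.00441219 -0.00118924] ring fixed0-tin [ 0.00217818 -0.00169241]
w9 outer [0.55317157 0.03399359] 0.06487166610825401 72 ticks [0.55307233 0.03385553] (np.int64(188), np.int64(203)) tin [0.55332256 0.03002625] 0.05010950800221113 
   off outer [ 0.15098912 -3.9673429 ] off ticks [ 0.25022609 -3.82928099]
```

View pics/w9o.png

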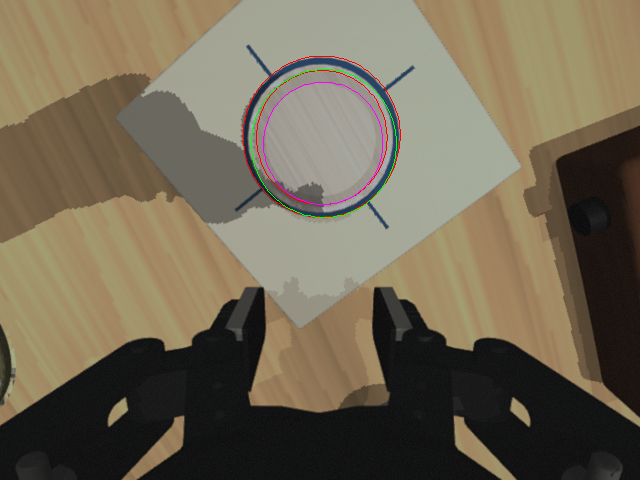

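```bash
cat >> h.py <<'E'
def tinfit(n,im,info,guess,z=.128):
    hsv=cv2.cvtColor(im,cv2.COLOR_BGR2HSV); blue=cv2.dilate(cv2.inRange(hsv,(100,45,15),(130,255,255)),np.ones((3,3),np.uint8))
    g=cv2.GaussianBlur(im,(3,3),0); e=cv2.Canny(g,20,50)
    v,u=np.nonzero(e); P0=onplane(n,np.c_[u,v],z,info); best=None
    gx,gy=np.meshgrid(np.arange(-.012,.0121,.001),np.arange(-.012,.0121,.001))
    for c in np.array(guess)+np.c_[gx.ravel(),gy.ravel()]:
        k=(np.hypot(*(P0-c).T)-.05); sc=np.exp(-(k/.0007)**2).sum()
        if best is None or sc>best[0]: best=(sc,c)
    c=best[1]; P=P0
    for w in (.002,.0015,.0015):
        k=np.abs(np.hypot(*(P-c).T)-.0500)<w
        f=least_squares(lambda p:np.hypot(*(P[k]-p).T)-.05,c,loss='cauchy',f_scale=.0005); c=f.x
    return c,k.sum(),np.abs(f.fun).mean(),circ(P[k])[0][2]
E
cat > chk2.py <<'E'
from h import *
import pickle,sys
for n in sys.argv[1:]:
    i,s=pickle.load(open(n+'.pkl','rb')); im=cv2.imread(f'pics/{n}.png')
    rc=ring('wrist',im,(0,0,640,300),.07,i)[0]
    R=ring2('wrist',im,(0,0,640,300),i,rc)
    L=tinfit('wrist',im,i,R[3])
    q=s['orientation'];a=2*np.arctan2(q[2],q[1]);X=np.array([[np.cos(a),np.sin(a)],[np.sin(a),-np.cos(a)]])
    print(n,'outer',R[0],R[1],'ticks',R[3],'tin',L,'off ticks',(L[0]-R[3])*1e3,'tool axes',X@(L[0]-R[3])*1e3,'tin rel TCP',X@(L[0]-s['ee_pos'][:2]))
    o=im.copy(); th=np.linspace(0,2*np.pi,120)
    for c,r,z,col in((R[3],.0545,.07,(0,0,255)),(R[3],.0655,.07,(0,0,255)),(L[0],.05,.128,(0,255,0)),(L[0],.05,.07,(255,0,255))):
        p=proj('wrist',np.c_[c[0]+r*np.cos(th),c[1]+r*np.sin(th),np.full(120,z)],i)
        cv2.polylines(o,[(p*8).round().astype(np.int32)],True,col,1,cv2.LINE_AA,3)
    both=np.hstack([x[40:240,225:415] for x in (im,o)]); cv2.imwrite(f'pics/{n}z.png',cv2.resize(both,None,fx=2.1,fy=2.1,interpolation=cv2.INTER_CUBIC))
E
python3 chk2.py w4 w7 w9
```

```text
w4 outer [0.55318142 0.03394067] 0.06487258112567665 ticks [0.55307316 0.03388205] tin (array([0.55317722, 0.03550599]), np.int64(539), np.float64(0.0002463868721515685), np.float64(0.04988179989465313)) off ticks [0.10405747 1.62394533] tool axes [ 1.54415893 -0.51341953] tin rel TCP [0.05375289 0.00070354]
w7 outer [0.55319788 0.03397143] 0.06488820053852912 ticks [0.55307484 0.03384705] tin (array([0.55091235, 0.03051334]), np.int64(599), np.float64(0.0004326652656015688), np.float64(0.04988783282350037)) off ticks [-2.16248919 -3.33371619] tool axes [-3.9000598  -0.76128616] tin rel TCP [0.0592764  0.00066073]
w9 outer [0.55317157 0.03399359] 0.06487166610825401 ticks [0.55307233 0.03385553] tin (array([0.55237508, 0.03410265]), np.int64(542), np.float64(0.0002504705191046101), np.float64(0.04984017279708938)) off ticks [-0.69724728  0.24712199] tool axes [-0.03225074 -0.7390419 ] tin rel TCP [0.06366524 0.00051656]
```

View pics/w9z.png

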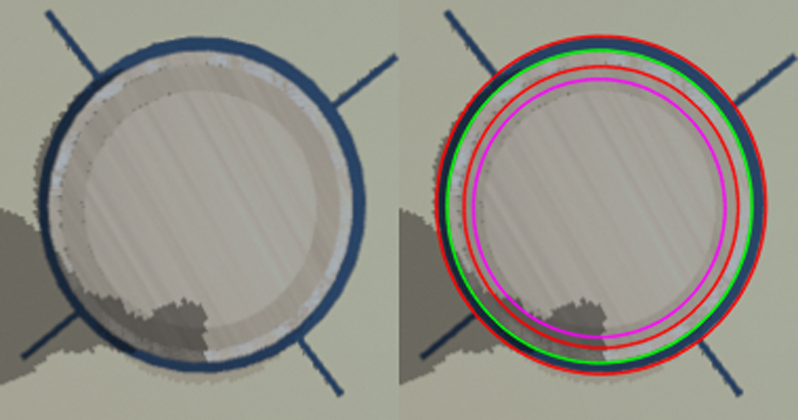

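View pics/w7z.png

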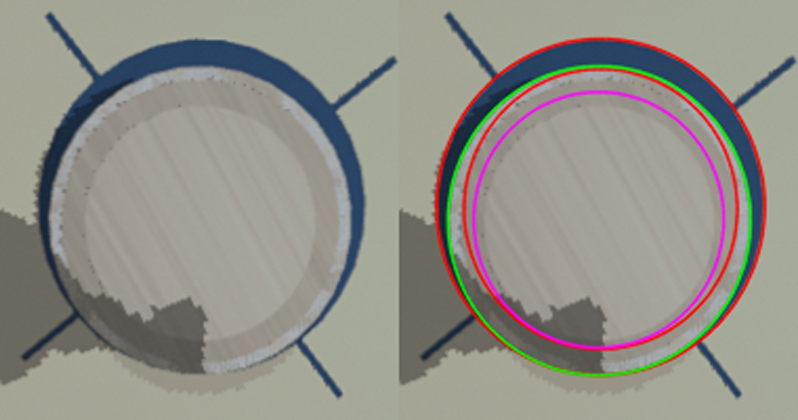

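Run:
```python
from h import *
c1,d1=rays('scene',[456.84,238.1]); c2,d2=rays('side',[289.65,329.65]); d1=d1[0];d2=d2[0]
A=np.c_[d1,-d2]; t=np.linalg.lstsq(A,c2-c1,rcond=None)[0]; print(c1+t[0]*d1,c2+t[1]*d2)
```

```text
[0.48100658 0.30957403 0.06928451] [0.48172706 0.30997106 0.06900608]
```

>>> jog_arm --series '[[[3.9,-2.8,0,0,0,0,0],[3.9,-2.8,0,0,0,0,0],[3.9,-2.8,0,0,0,0,0],[3.9,-2.8,0,0,0,0,0],[3.9,-2.8,0,0,0,0,0],[3.8,-2.8,0,0,0,0,0],[0,0,4,0,0,0,0],[0,0,0,0,0,0,0],[0,0,0,0,0,0,0],[0,0,0,0,0,0,0]]]'

```text
time: 20.38
ee_pos: [0.4614, 0.2542, 0.2217]
orientation: [0.0, 0.829, 0.559, 0.001]
contact_force: [-0.4, 0.1, 0.4]
grip_width: 0.0001
```

Run:
```python
from h import *
s=state(); i=camera_info('wrist'); im=get_image('wrist'); cv2.imwrite('pics/w10.png',im)
print(s['ee_pos'],s['orientation'],s['contact_force'])
g=cv2.inRange(cv2.cvtColor(im,cv2.COLOR_BGR2HSV),(45,80,50),(80,255,255)); k,l,st,ce=cv2.connectedComponentsWithStats(g)
q=s['orientation'];a=2*np.arctan2(q[2],q[1]);X=np.array([[np.cos(a),np.sin(a)],[np.sin(a),-np.cos(a)]])
for j in range(1,k):
  if st[j,4]>60:
    v,u=np.nonzero(l==j); 
    for z in (.065,.07): 
      P=onplane('wrist',ce[j],z,i)[0]; print(st[j],ce[j],z,P,'tool',X@(P-s['ee_pos'][:2]), 'diam', 2*np.sqrt(st[j,4]/np.pi)*np.hypot(*(onplane('wrist',ce[j]+[1,0],z,i)[0]-P)))
    c2,d2=rays('wrist',ce[j],i); c1,d1=rays('scene',[456.84,238.1]);t=np.linalg.lstsq(np.c_[d1[0],-d2[0]],c2-c1,rcond=None)[0];print(c1+t[0]*d1[0],c2+t[1]*d2[0])
```

```text
[0.46138699 0.25423403 0.22166193] [9.53423866e-05 8.29353516e-01 5.58723376e-01 9.62035641e-04] [-0.42642515  0.05715044  0.44209814]
[ 356   54   85  114 5664] [399.00423729 110.05685028] 0.065 [0.54914407 0.31197581] tool [0.08647918 0.05963865] diam 0.06339327639633865
[ 356   54   85  114 5664] [399.00423729 110.05685028] 0.07 [0.54807037 0.3120064 ] tool [0.08610419 0.0586321 ] diam 0.06233242023723829
[0.52082524 0.28545718 0.13793161] [0.53295867 0.31243696 0.14037207]
[ 296  127   41   41 1270] [316.10787402 146.62913386] 0.065 [0.48202939 0.31017657] tool [ 0.0595997  -0.00188461] diam 0.030362624391756295
[ 296  127   41   41 1270] [316.10787402 146.62913386] 0.07 [0.48207882 0.31023727] tool [ 0.05967453 -0.0018616 ] diam 0.029854520395190595
[0.48147525 0.30929018 0.07009248] [0.48207956 0.31023818 0.070075  ]
```

View pics/w10.png

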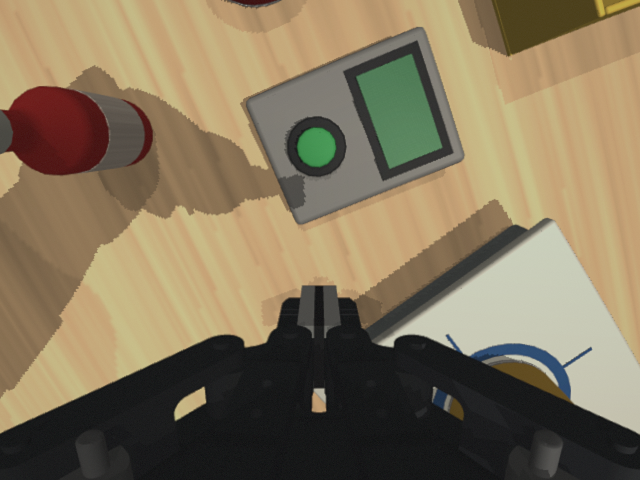

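>>> jog_arm --series '[[[3,-0.19,0,0,0,0,0],[2.97,0,0,0,0,0,0],[0,0,5,0,0,0,0],[0,0,5,0,0,0,0],[0,0,3,0,0,0,0],[0,0,1,0,0,0,0],[0,0,0,0,0,0,0],[0,0,0,0,0,0,0]]]'

```text
time: 21.42
ee_pos: [0.4824, 0.3112, 0.0821]
orientation: [0.0, 0.829, 0.559, 0.001]
contact_force: [-0.2, -0.0, -0.7]
grip_width: -0.0001
```

>>> jog_arm --series '[[[-0.08,0,0.4,0,0,0,0],[0,0,0.4,0,0,0,0],[0,0,0.2,0,0,0,0],[0,0,0.2,0,0,0,0],[0,0,0.2,0,0,0,0],[0,0,0.2,0,0,0,0],[0,0,0,0,0,0,0]]]'

```text
time: 22.3
ee_pos: [0.481, 0.3099, 0.0658]
orientation: [0.0, 0.829, 0.559, 0.0]
contact_force: [-3.0, -3.0, 15.7]
grip_width: -0.0001
```

>>> jog_arm --series '[[[0,0,0.1,0,0,0,0],[0,0,0.1,0,0,0,0],[0,0,0,0,0,0,0]]]'

```text
time: 22.68
ee_pos: [0.4811, 0.3099, 0.0655]
orientation: [0.0, 0.829, 0.559, 0.001]
contact_force: [-8.3, -5.6, 29.1]
grip_width: 0.0003
```

Run:
```python
from h import *
a=get_image('side')[300:380,220:330]; b=get_image('scene')[210:300,420:500]
cv2.imwrite('pics/p1.png',np.hstack([cv2.resize(a,(400,290)),cv2.resize(b,(300,290))])); print(state()['contact_force'],state()['ee_pos'])
```

```text
[-8.83290065 -5.52794778 29.08793389] [0.48104441 0.30988051 0.06552325]
```

View pics/p1.png

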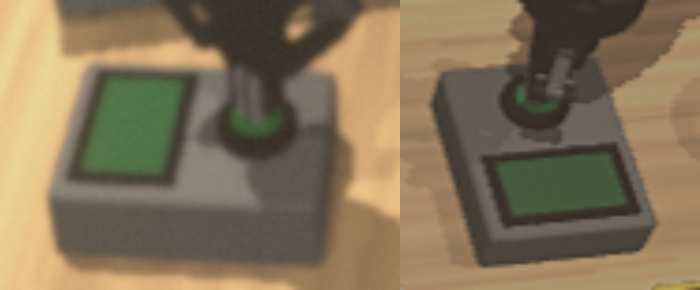

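>>> jog_arm --series '[[[0,0,-0.2,0,0,0,0],[0,0,-0.4,0,0,0,0],[0,0,-1,0,0,0,0],[0,0,-4,0,0,0,0],[0,0,-5,0,0,0,0],[0,0,-5,0,0,0,0],[-5,2.8,0,0,0,0,0],[-5,2.8,-1,0,0,0,0],[-5,2.8,-2,0,0,0,0],[-5,2.8,-1,0,0,0,0.5],[-4.5,2.8,0,0,0,0,0.5],[-4.5,2.8,0,0,0,0,0.5]]]'

```text
time: 24.28
ee_pos: [0.5278, -0.0238, 0.2586]
orientation: [-0.0, 0.829, 0.559, 0.0]
contact_force: [0.9, 0.8, 0.4]
grip_width: 0.0429
```

>>> jog_arm --series '[[[0,0,0,0,0,0,0.5],[0,0,0,0,0,0,0.5],[0,0,0,0,0,0,0.5]]]'

```text
time: 24.65
ee_pos: [0.5276, -0.0209, 0.2582]
orientation: [-0.0, 0.829, 0.56, -0.0]
contact_force: [0.1, 0.9, 0.1]
grip_width: 0.0431
```

```bash
python3 look.py w11; python3 chk2.py w11
python3 - <<'E'
from h import *
a=get_image('side'); b=get_image('scene'); cv2.imwrite('pics/e_side.png',a); cv2.imwrite('pics/e_scene.png',b)
for n,im in(('side',a),('scene',b)):
    g=cv2.inRange(cv2.cvtColor(im,cv2.COLOR_BGR2HSV),(50,90,60),(75,255,255));k,l,st,ce=cv2.connectedComponentsWithStats(g)
    print(n,[(s.tolist(),c.round(1)) for s,c in zip(st,ce) if 60<s[4]<200])
E
```

```text
24.65 [ 0.52759922 -0.02092719  0.25823559] [-2.62654792e-04  8.28598883e-01  5.59842669e-01 -9.08049742e-05]
ring [0.55366222 0.03483328] 0.003196357922812818 tin (array([0.55237569, 0.03410187]), np.int64(540), np.float64(0.0002542701204576168), np.float64(0.049827069060754535)) off world [-0.00128653 -0.00073142] scale [-0.0014401  -0.00034093]
tool axes: tin rel TCP [0.06029971 0.00245264] ring-tin [0.00115866 0.00092067] ring fixed0-tin [-0.00124666  0.00071085]
w11 outer [0.5531597  0.03397407] 0.06489660143959133 ticks [0.55307124 0.03383763] tin (array([0.55237569, 0.03410187]), np.int64(540), np.float64(0.0002542701205863498), np.float64(0.049827069060754535)) off ticks [-0.6955533   0.26424142] tool axes [-0.01439205 -0.74391585] tin rel TCP [0.06029971 0.00245264]
side [([283, 325, 15, 11, 127], array([289.7, 329.7]))]
scene [([451, 233, 12, 11, 97], array([456.8, 238.1]))]
```

View pics/w11z.png

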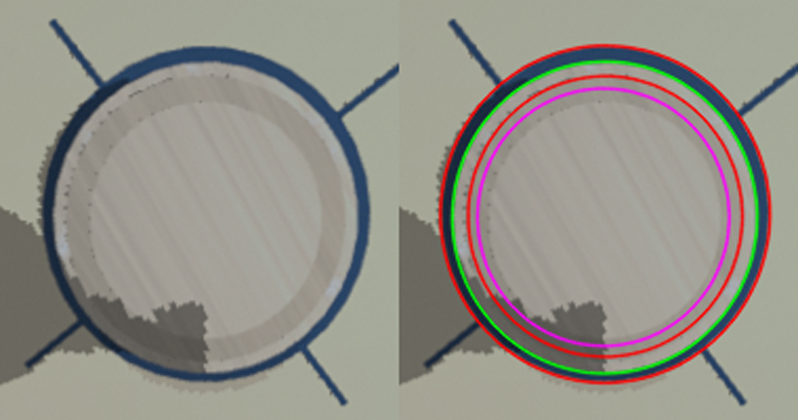

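View pics/e_scene.png

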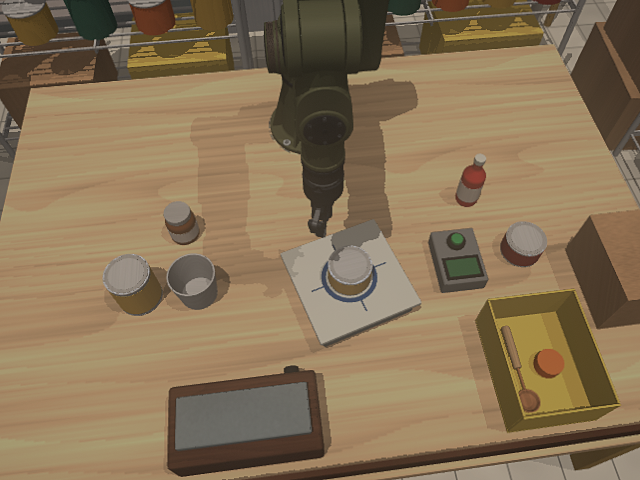

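Run:
```python
from h import *
a=cv2.imread('pics/e_side.png')[300:380,220:330]; b=cv2.imread('pics/e_scene.png')[210:300,420:500]
u=np.hstack([cv2.resize(a,(400,290)),cv2.resize(b,(300,290))]); p=cv2.imread('pics/p1.png')
cv2.imwrite('pics/cmp.png',np.vstack([u,p]))
for n,im in(('up',u),('pressed',p)):
    g=cv2.inRange(cv2.cvtColor(im,cv2.COLOR_BGR2HSV),(45,70,40),(80,255,255))
    for nm,(x0,y0,x1,y1) in dict(side=(205,60,310,170),scene=(490,60,600,140)).items():
        v,h=np.nonzero(g[y0:y1,x0:x1]); print(n,nm,'rows',v.min()+y0,v.max()+y0,'cols',h.min()+x0,h.max()+x0)
i=camera_info('side')
for z in(.064,.07,.072):
    th=np.linspace(0,6.28,60); q=proj('side',np.c_[.482+.015*np.cos(th),.310+.015*np.sin(th),np.full(60,z)]); print(z,((q.max(0)-[220,300])*[400/110,290/80]).round(1),((q.min(0)-[220,300])*[400/110,290/80]).round(1))
```

```text
up side rows 87 133 cols 227 283
up scene rows 75 111 cols 517 563
pressed side rows 110 134 cols 230 279
pressed scene rows 87 112 cols 515 557
0.064 [280.3 133.2] [226.2  95.4]
0.07 [279.8 125.3] [225.5  87.6]
0.072 [279.6 122.6] [225.3  84.9]
```

View pics/cmp.png

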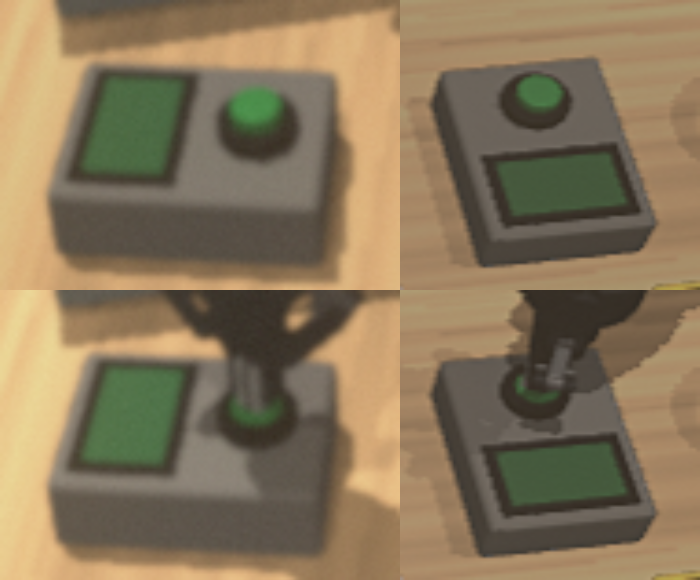

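```bash
python3 -c "
from rig import *
print(sign_off())"
```

```text
the job is handed in; nothing more can be done
None
```

The job is handed in: the tin was centred first, then the green button was pressed once and let go. It took about 25 s of the 67 s allowed.

**Taps:** I tapped the tin from the right, then from the left, then from the right again. The highest side force I read was about 4 N, sampled between moves.

**Tin:** My last wrist picture, taken after the press, puts the tin upright and 0.7 mm from the ring's centre. By calculation that leaves about 3.8 mm of white at the narrowest place. The camera calibration is only good to about 2 mm.

**Button:**
- I pushed it to its stop, with the reading rising to 29 N. That is more than the roughly 4 N it needs, and below the 40 N limit.
- The pictures taken while it was held show it sunk about 6 mm, and the later ones show it back up where it was.
- The measured tool height alone suggested only about 4.5 mm of travel. I trusted the stop and the pictures over that, since my estimate of the button's height is only good to 1–2 mm.

**One bad reading:** After the last tap my first tin fit locked onto the ring's edge and showed a false 4 mm offset. I replaced the fit, and it gave the same result before and after the press.

**Rest of the scene:** In the last overhead picture everything else looks to be standing where it was. I measured only the button's position.

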